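# Lay the tall guide block down against the stop rail

### The arm

A 6-joint arm with a two-finger parallel gripper is mounted at the origin on the work surface. World frame = base frame: x ahead of the robot, y to its left, z up, the work surface at z = 0. Lengths are in m, angles in rad, forces in N, time in s.
With the tool pointing down it reaches from about 0.4 to 0.825 m from the base axis. Payload 7 kg.
Tool frame: the origin (TCP) lies on the mounting face of the last link; the fingertips stand arm.tcp_to_tips ahead of it and the grasp point (between the pads) lies 159 mm ahead of it (arm.tcp_to_tips is the distance from the TCP to the fingertips, in m); z points along the fingers, y is the direction in which the jaws open and shut (so a half turn about z gives the same grasp; the last joint's range is limited). The gripper opens to 88 mm and grips with 3 to 60 N. Pads are 19 mm wide; open, the fingers measure 130 mm over their backs; the gripper's body (78 mm by 193 mm) begins 47 mm behind the grasp point.
Start: joints at [1.452, 0.359, 0.012, 0, -1.224, -0.288], TCP at [0.267, 0.62, 0.405] pointing down, gripper open.
Joint ranges: [-3.07, 3.07], [-1.43, 2.12], [-1.02, 1.25], [-3.03, 1.67], [-3.05, -0], [-3.03, 3.03]. Speed limits (rad/s): [2.39, 2.39, 3.01, 3.14, 3.14, 3.14].

### API

Orientations are given as [roll, pitch, yaw] about the fixed x, y, z axes, in that order (R = Rz(yaw) Ry(pitch) Rx(roll)).
In Python, from station import arm, cams, job_done, finder gives the robot as it stands.
- The arm moves only by the tool play_rows, never from a script. Its argument "targets" is a list that holds one entry, the list of rows, each a list of 4 numbers: the shift along the tool's x, y, z in m, then the turn about the tool's z in degrees. A call has 1 to 5 rows; each row is the pose to reach, as a shift and turn from the pose commanded when the call began, along the tool's axes at that moment; what a row does not reach only later rows make up. A row lasts 1/8 s, in which the tool goes at most 62.5 mm and 10.7 degrees, less where a joint would pass 70% of its speed; a pose out of reach is approached as far as the arm can. A call with a gripper value outside its range is refused whole. "grip" is the closure in counts, from 0 (fully open) to 255 (shut), set as the call begins (left out, the last holds). The fingers move at their own pace and stop on an object; "newtons" is the grip in N (left out, the last holds). Time passes only in rows, so rows that repeat a pose let the fingers close. It gives the time, the measured TCP pose, the force and the opening at its end, in the units of the state.
- arm.get_state(): the state, without advancing time (a new reading comes with each control period).
- cams.grab_frame(name): name is "scene" or "top" or "wrist"; returns (picture, depth): 400x640x3 uint8, red, green, blue; 400x640 float32, m along the optical axis (not along the pixel's ray), 0 where there is no reading.
- cams.camera_params(name): a dict with "intrinsics" (3x3 intrinsics, pixels), "position" and "attitude" of the camera in the world. Camera axes: x right, y down, z forward; pixel columns grow to the right and rows downward; lengths in m; the calibration is good to about 2 mm. The wrist camera is an equidistant fisheye: a pixel r from the principal point sees the ray r / f radians off the axis. A picture is of the moment at which its call begins: read the wrist's pose just before it. camera_params takes no time and is no camera call; for the wrist camera it gives the pose at the moment of the call.
- job_done(): hands the job in, once; it reports no verdict.
Trained networks look in the newest picture that a camera, given by its name, has taken for a name from the list of things; names that differ only in an ending like _2 or _b are one class to them, and where a whole thing is asked for, a point or a joint stands for the part that bears it (a point fixed in the world has none). Each returns a list of dicts, best first, with "score" (0 to 1); they miss things now and then, are a little off and sometimes report something else, mostly with a low value. They report only what shows in the picture. A call takes as long as a camera call. They do not tell look-alikes from the thing itself.
- finder.find_in(camera, query): "xyz" ([x, y, z] in m, in world coordinates, good to about 4 mm: the middle of the surface that is visible of it).
- finder.masks_of(camera, query): "mask" (400x640 bool, what is visible of it).
The state is a dict: "t": time; "q": joint angles; "qd": joint speeds; "joint_efforts": joint torques, N m; "eef_pos": TCP position; "ee_rot": TCP orientation; "force": force on the tool from outside, world axes, zero at the start; "moment": the same for the moment, N m; "width": finger opening in m.
Only numpy, scipy, OpenCV 4.12 (cv2) and the standard library are available. Lean on these libraries where they do the work, as an engineer would, in place of code of your own. Each camera call takes 0.05 s, during which the arm holds its last target. There are 200 camera calls.

### The job

The tall wooden guide block stands on end in front of the low aluminium stop rail: without squeezing or lifting it, tip it over away from the rail and ease it down with the fingers, supporting it until it lies almost flat so that it lands gently. Then push it back along the table until its foot butts squarely against the rail, ready to guide a cut. Leave everything else where it is.

Things in the scene. Friction and masses are not known exactly. Their poses are not given: they have to be found in the camera images.
- block: the tall guide block, pale wood, 0.26 to 0.46 kg: a body 36 (x) x 70 (y) x 185 (z) mm and, centred on its upper end, a thinner tongue 20 x 50 x 30 mm; 215 mm high in all. Origin: centre of its foot (underside); z runs from foot to tongue; x points away from the rail (within 0.1 rad of the rail's x) and must point straight down once tipped. It starts 4 to 20 mm clear of the rail
- block_edge (a point): middle of the block's bottom edge on the side away from the rail (x +18 mm from the block's origin, axes as the block's): it tips about this edge, which stays on the table, z about 0, throughout. The centre of mass is 98 mm above the foot, so it overbalances 10 degrees from upright. Once it lies flat, the tongue's underside is 8 mm above the table
- stop_face (a point): the stop rail: fixed aluminium bar 180 mm long, 32 mm high, 25 mm thick. This point: middle of its front face at table level; x points out of that face towards the block and along the lane where it is to lie (free for 340 mm, 70 mm to either side), y along the rail, z up
- glue: bystander, not to be disturbed: white glue bottle, 52 mm across, 150 mm high, standing; origin: centre of its underside
- tape: bystander, not to be disturbed: bare cardboard tape core, 100 mm across, 24 mm high, lying flat; origin: centre of its underside
- offcut: bystander, not to be disturbed: short plain wooden block 50 x 70 x 90 mm high, standing; not the one to tip; origin: centre of its underside
- driver: bystander, not to be disturbed: screwdriver lying on the table; origin: on its long axis
- cup: bystander, not to be disturbed: empty grey metal cup, 80 mm across, 100 mm high; origin: centre of its underside
- weight: bystander, not to be disturbed: round dark steel paper weight, 64 mm across and 65 mm high with its knob; origin: centre of its underside
Things that resemble listed ones, but are neither listed nor needed, are in the scene too. Of the things shaped like the part that bears stop_face, the aluminium one is meant.

How it is judged:
At the end, for the whole second after the job is handed in: The block lies flat and still on the broad face that looked away from the rail (within 0.08 rad), its foot within 6 mm of the rail's front face, square to it within 0.09 rad, and its middle within 60 mm of the middle of the rail (angle between block's own x axis and vertical above 3.06 rad and height (world z) of block_edge below 0.006 m and x of block in the frame of stop_face below 0.006 m and angle between the z axis of block and the x axis of stop_face, either way round below 0.09 rad and y of block in the frame of stop_face between -0.06 and 0.06 m and linear speed of block below 0.01 m/s); the robot touches nothing.
It fails at once if the block falls or slams down: it turns faster than 4 rad/s (angular speed of block above 4 rad/s).
It fails at once if the block is lifted (its tipping edge rises more than 20 mm) or tipped the wrong way (height (world z) of block_edge above 0.02 m).
It fails at once if the block is squeezed while it is being tipped: the fingers bear on it with more than 25 N before it lies within 0.3 rad of flat (contact force between the fingers and block above 25 N and angle between block's own x axis and vertical below 2.84 rad).
It fails at once if the block is squeezed or rammed against the rail: the fingers bear on it with more than 60 N (contact force between the fingers and block above 60 N).
It fails at once if a bystander is moved more than 20 mm (distance of any of glue, tape, offcut, driver, cup, weight from where it was at the start of the episode above 0.02 m).
It also fails if it takes over 69 s, if anything falls off the work surface, if the arm or the gripper's body presses on something with over 40 N, if the wrist force passes 120 N, or if a joint passes its speed limit or range.

## Working session

There is one attempt and no reset: what is moved stays moved. The work goes in short steps, Python scripts to look and compute and a tool call to move; the robot and the scene stay as the last step left them, time stands still between calls to the robot, and variables do not carry over. Pictures are saved under pics/ and viewed, about 8 in all and at most 12, crops included, and the job is handed in when it is done.

Besides the shell and the picture viewer there is one more tool, called after "Call:" as name([rows], argument=value, ...), one row to a line, values as JSON. play_rows: Moves the arm, as the interface text tells. Its arguments: {"type":"object","properties":{"targets":{"type":"array","items":{"type":"array","items":{"type":"array","items":{"type":"number"}}}},"grip":{"type":"number"},"newtons":{"type":"number"}},"required":["targets"]}

```bash
mkdir -p pics; ls
python3 - <<'E'
from station import arm,cams,finder
import cv2,numpy as np
print(arm.get_state(), arm.tcp_to_tips)
for n in ("scene","top"):
    p,d=cams.grab_frame(n); cv2.imwrite(f"pics/{n}0.png",p[:,:,::-1]); np.savez(f"pics/{n}0.npz",p=p,d=d)
    print(n,cams.camera_params(n))
    for q in ("block","stop_face","glue","tape","offcut","driver","cup","weight"):
        print(q,[(np.round(r["xyz"],3).tolist(),round(r["score"],2)) for r in finder.find_in(n,q)])
E
```

```text
pics
{'t': 0.0, 'q': array([ 1.45210338e+00,  3.59393386e-01,  1.10064409e-02, -3.89673756e-04,
       -1.22409326e+00, -2.88089518e-01]), 'qd': array([ 2.56153309e-05,  6.98613108e-04,  1.56215343e-03,  5.67082109e-05,
       -7.83639207e-05,  3.35131628e-04]), 'joint_efforts': array([ 4.29944259e-05, -5.82723427e+01,  2.93049020e+01,  6.99758381e+00,
        7.00752513e-03, -1.61427911e-04]), 'eef_pos': array([0.26698878, 0.6197183 , 0.40368829]), 'ee_rot': array([ 3.13987408e+00, -1.27262569e-04, -4.06915073e-01]), 'force': array([-0.95389843, -0.51925936, -0.30411947]), 'moment': array([ 0.02059595, -0.04379849, -0.00604578]), 'width': 0.08780057248773888} 0.1781
scene {'intrinsics': array([[367.79506729,   0.        , 322.26153369],
       [  0.        , 367.79506729, 200.08379673],
       [  0.        ,   0.        ,   1.        ]]), 'position': array([ 1.20706705, -0.59098845,  0.70044542]), 'attitude': array([-2.21387694e+00, -1.00311016e-03,  8.45456322e-01])}
block [([0.577, 0.102, 0.118], 0.57)]
stop_face [([0.796, -0.217, 0.03], 0.84), ([0.342, 0.208, 0.027], 0.58), ([0.6
[... 246 characters left out ...]
y([[444.39066755,   0.        , 320.06904068],
       [  0.        , 444.39066755, 197.31674841],
       [  0.        ,   0.        ,   1.        ]]), 'position': array([0.38632761, 0.03009966, 1.17984818]), 'attitude': array([-3.01286304, -0.00408707, -1.56069389])}
block [([0.551, 0.109, 0.184], 0.65)]
stop_face [([0.558, 0.149, 0.032], 0.91), ([0.78, -0.22, 0.033], 0.89), ([0.389, -0.136, 0.031], 0.8), ([0.305, 0.215, 0.032], 0.73)]
glue [([0.406, 0.064, 0.105], 0.73)]
tape [([0.738, -0.012, 0.023], 0.82)]
offcut [([0.709, 0.122, 0.091], 0.72)]
driver [([0.339, 0.408, 0.026], 0.67)]
cup [([0.567, 0.389, 0.058], 0.75)]
weight [([0.453, -0.387, 0.029], 0.81), ([0.739, -0.009, 0.026], 0.27)]
```

View pics/scene0.png

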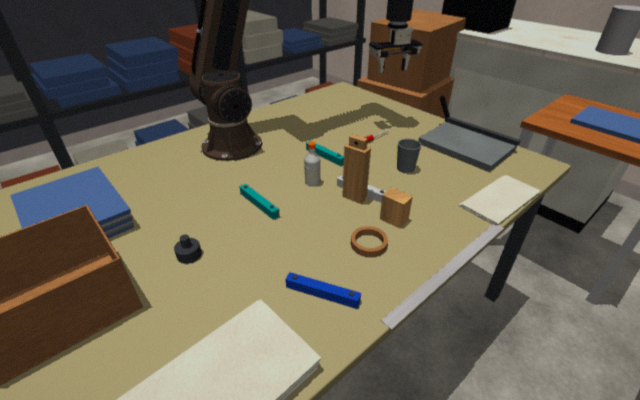

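View pics/top0.png

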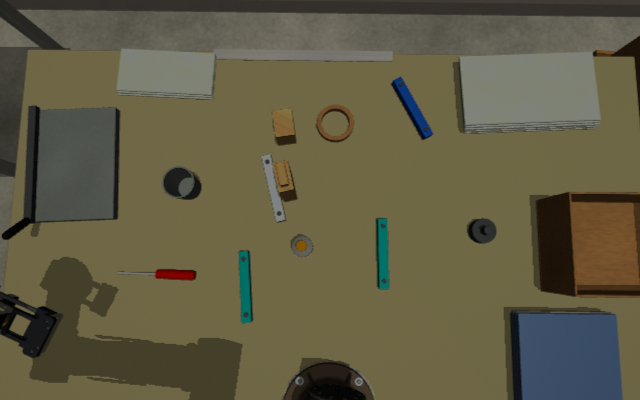

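The scene picture shows the block at (357,170) behind a grey bar (360,188). The top view shows rail-shaped candidates: grey (273,187), teal (245,286), teal (383,253) and blue (412,107). The grey one is the aluminium rail. Block candidates are the tall one with a tongue (285,178) and the plain offcut (284,125), so the tall one is meant. I'll confirm both in a crop and measure them.

```bash
cat > h.py <<'E'
import numpy as np,cv2
from scipy.spatial.transform import Rotation as R
from station import arm,cams,finder
def cloud(n,d,P=None):
    P=P or cams.camera_params(n);K=P["intrinsics"];v,u=np.indices(d.shape)
    c=np.stack([(u-K[0,2])/K[0,0]*d,(v-K[1,2])/K[1,1]*d,d],-1)
    w=c@R.from_euler("xyz",P["attitude"]).as_matrix().T+P["position"]; w[d==0]=np.nan
    return w
def rect(pts):
    (c,s,a)=cv2.minAreaRect((pts*1000).astype(np.float32)); return np.round(c,1),np.round(s,1),round(a,1)
E
python3 - <<'E'
from h import *
for n in ("top","scene"):
    f=np.load(f"pics/{n}0.npz");p,d=f["p"],f["d"]; w=cloud(n,d)
    x,y,z=w[...,0],w[...,1],w[...,2]
    near=(x>.42)&(x<.68)&(y>0.03)&(y<.25)
    hsv=cv2.cvtColor(p,cv2.COLOR_RGB2HSV)
    for nm,lo,hi in (("rail",.026,.038),("shoulder",.178,.192),("tongue",.208,.222),("side",.05,.17)):
        m=near&(z>lo)&(z<hi)
        if nm=="rail": m&=hsv[...,1]<70
        if nm=="side": m&=(x>.5)&(y>.06)
        m=cv2.morphologyEx(m.astype(np.uint8),cv2.MORPH_OPEN,np.ones((2,2)))>0
        if m.sum()>4: print(n,nm,m.sum(),rect(w[m][:,:2]),np.round(w[m].mean(0),4))
p=np.load("pics/top0.npz")["p"][85:295,200:420]
cv2.imwrite("pics/crop.png",cv2.resize(p[:,:,::-1],None,fx=2.8,fy=2.8,interpolation=cv2.INTER_CUBIC))
for nm in("top","scene"):
    cams.grab_frame(nm);
    for q in("block","stop_face"):
        d=np.load(f"pics/{nm}0.npz")["d"];w=cloud(nm,d)
        for r in finder.masks_of(nm,q):
            m=r["mask"];c=np.argwhere(m).mean(0);print(nm,q,c[::-1].round(),m.sum(),rect(w[m&(w[...,2]>.02)&(w[...,2]<.04)][:,:2]) if q!="block" else rect(w[m][:,:2]))
E
```

```text
top rail 601 (array([nan, nan]), array([0., 0.]), 0.0) [nan nan nan]
top shoulder 256 (array([581.1, 117.1]), array([108.1,  34. ]), 15.1) [nan nan nan]
top tongue 206 (array([nan, nan]), array([0., 0.]), 0.0) [nan nan nan]
top side 110 (array([534.4,  99.2]), array([18.4, 41.6]), 46.7) [0.5306 0.1027 0.0893]
scene rail 148 (array([552. , 118.8]), array([269.4,  90.7]), 9.3) [0.5639 0.1343 0.0321]
scene shoulder 146 (array([472.8, 230.6]), array([ 58.2, 358.4]), 37.3) [nan nan nan]
scene tongue 85 (array([473.9, 262.4]), array([ 46.3, 391.1]), 32.9) [0.5676 0.1186 0.2069]
scene side 872 (array([nan, nan]), array([0., 0.]), 0.0) [nan nan nan]
top block [285. 180.] 644 (array([563.2, 111.9]), array([70.8, 35.6]), 13.3)
top stop_face [274. 189.] 640 (array([560.3, 149.5]), array([180.7,  25.1]), 14.2)
top stop_face [246. 286.] 793 (array([305.4, 215.3]), array([179.1,  25.6]), 4.5)
top stop_face [412. 108.] 821 (array([ 783. , -219.5]), array([179.9,  26.5]), 28.4)
top stop_face [383. 255.] 734 (array([ 391.1, -136.7]), array([173.3,  25.3]), 0.8)
scene block [356. 169.] 1587 (array([434.6, 269.9]), array([ 59.9, 472. ]), 38.9)
scene stop_face [323. 290.] 1283 (array([ 787. , -217.7]), array([179.2,  28. ]), 28.3)
scene stop_face [260. 202.] 554 (array([ 396.6, -134.9]), array([180.7,  27.4]), 1.2)
scene stop_face [369. 242.] 717 (array([743.8, -11.4]), array([97. , 98.9]), 40.6)
scene stop_face [328. 155.] 325 (array([309.8, 216.3]), array([178.1,  25.8]), 4.0)
scene stop_face [368. 191.] 246 (array([558.7, 149.8]), array([167.4,  27.4]), 14.8)
```

View pics/crop.png

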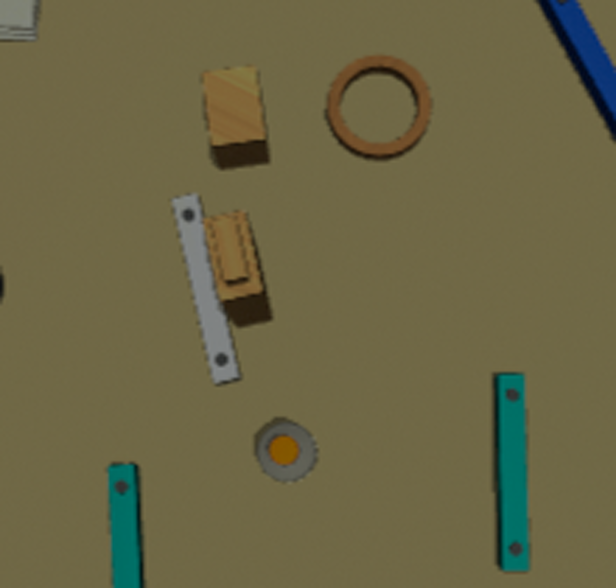

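The crop confirms it: the grey bar with two holes is the aluminium rail (centre about 0.560, 0.150 m, 14.2°). The pale block with the tongue stands in front of it, about 7 mm clear and 1° off square. The tool can only point down, so nothing on the fingers can hold the block from below. I'll touch its two narrow sides with the lightest grip (a few N, far below 25) as a pivot and walk it over an arc about its edge.

Call:
play_rows([
  [[0.05,0.035,-0.03,0],[0.1,0.07,-0.06,0],[0.15,0.105,-0.06,0],[0.2,0.14,-0.06,0],[0.25,0.18,-0.06,0]],
])

```text
t: 1.82
eef_pos: [0.4221, 0.3614, 0.4651]
ee_rot: [-3.141, -0.0, -0.407]
force: [0.2, 0.5, 1.3]
width: 0.0877
```

Call:
play_rows([
  [[0.045,0.035,0,10.6],[0.09,0.07,0,21.2],[0.135,0.1,0,31.8],[0.18,0.135,0,42.4],[0.22,0.164,0,53]],
])

```text
t: 2.45
eef_pos: [0.5591, 0.1236, 0.465]
ee_rot: [-3.141, 0.0, -1.338]
force: [0.5, 0.2, -0.0]
width: 0.0874
```

Call:
play_rows([
  [[0,0,0,0],[0,0,0,0]],
])

```text
t: 2.7
eef_pos: [0.5585, 0.1254, 0.4646]
ee_rot: [3.142, 0.0, -1.331]
force: [0.3, 0.5, -0.5]
width: 0.0875
```

Call:
play_rows([
  [[0.008,-0.001,0,0],[0.008,-0.001,0.03,0],[0.008,-0.001,0.06,0],[0.008,-0.001,0.06,0]],
])

```text
t: 3.2
eef_pos: [0.5605, 0.1185, 0.4028]
ee_rot: [3.137, -0.001, -1.33]
force: [0.6, -0.6, 1.7]
width: 0.0876
```

Call:
play_rows([
  [[0,0,0.02,0],[0,0,0.04,0],[0,0,0.06,0],[0,0,0.07,0],[0,0,0.07,0]],
])

```text
t: 3.82
eef_pos: [0.5615, 0.1184, 0.3351]
ee_rot: [-3.142, -0.0, -1.331]
force: [0.5, 0.0, 0.8]
width: 0.0876
```

Run:
```python
from h import *
p,d=cams.grab_frame("wrist");s,_=cams.grab_frame("scene")
cv2.imwrite("pics/w1.png",np.hstack([p[:,160:560],s[60:260,260:460].repeat(2,0).repeat(2,1)])[:,:,::-1])
t,d=cams.grab_frame("top");w=cloud("top",d)
for r in finder.masks_of("top","block"): print(r["score"],rect(w[r["mask"]][:,:2]))
print(arm.get_state()["eef_pos"],arm.get_state()["force"])
```

```text
0.63 (array([534.5, 110.2]), array([14.6, 25.4]), 7.7)
[0.56171991 0.11823793 0.33572945] [ 0.13563627  0.183429   -0.52084244]
```

View pics/w1.png

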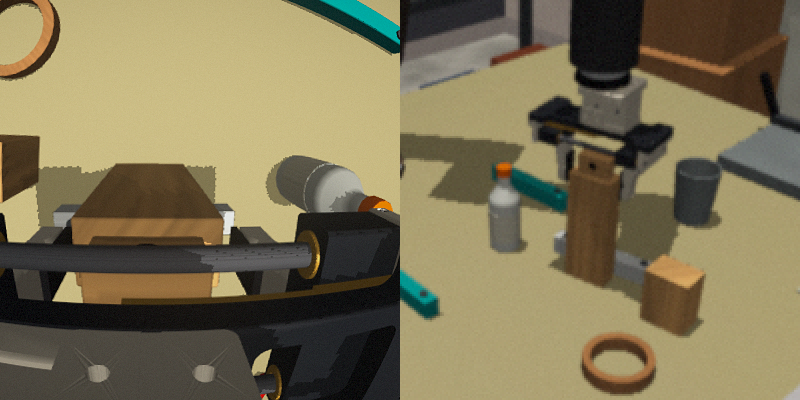

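The wrist view (left) shows the block (150,230) centred between the fingers, with clearance on both sides. In the scene view (right) the fingers stand beside its shoulder. Next I close gently with a small force.

Call:
play_rows([
  [[0,0,0,0],[0,0,0,0],[0,0,0,0],[0,0,0,0]],
], grip=42, newtons=4)

```text
t: 4.53
eef_pos: [0.5616, 0.1181, 0.3349]
ee_rot: [-3.141, 0.0, -1.332]
force: [1.0, 1.0, 0.9]
width: 0.0734
```

Call:
play_rows([
  [[0,0,0,0],[0,0,0,0],[0,0,0,0],[0,0,0,0]],
], grip=70, newtons=4)

```text
t: 5.03
eef_pos: [0.5616, 0.1181, 0.3349]
ee_rot: [-3.141, 0.0, -1.332]
force: [1.7, 0.6, 1.9]
width: 0.0702
```

Run:
```python
import numpy as np
from station import arm
s=arm.get_state();print(s["eef_pos"],s["width"],s["force"],s["t"])
c=lambda t:np.array([175*np.sin(t)-24*np.cos(t),-(176*np.cos(t)+24*np.sin(t))])
th=np.radians(np.arange(0,91,3)); p=np.array([c(t) for t in th])
for i in range(0,30,5): print(i*3,[(float(round(a,1)),float(round(b,1))) for a,b in p[i+1:i+6]-p[i]])
```

```text
[0.56159636 0.11814306 0.3349086 ] 0.07020730680779881 [1.72672847 0.56805639 1.88568134] 5.025
0 [(9.2, -1.0), (18.4, -1.5), (27.7, -1.6), (36.9, -1.1), (46.1, -0.2)]
15 [(9.1, 1.4), (18.2, 3.3), (27.1, 5.7), (36.0, 8.5), (44.6, 11.8)]
30 [(8.5, 3.7), (16.7, 7.9), (24.8, 12.5), (32.5, 17.6), (40.1, 23.0)]
45 [(7.2, 5.8), (14.1, 12.0), (20.7, 18.6), (26.9, 25.4), (32.8, 32.6)]
60 [(5.5, 7.5), (10.6, 15.3), (15.2, 23.3), (19.5, 31.6), (23.3, 40.1)]
75 [(3.4, 8.7), (6.3, 17.5), (8.7, 26.5), (10.7, 35.6), (12.2, 44.7)]
```

Call:
play_rows([
  [[0.004,0,-0.0005,0],[0.011,0,-0.001,0],[0.02,0,-0.0015,0],[0.029,0,-0.0015,0],[0.037,0,-0.001,0]],
])

```text
t: 5.65
eef_pos: [0.5703, 0.0812, 0.3356]
ee_rot: [3.141, -0.0, -1.332]
force: [2.3, 0.5, 1.1]
width: 0.0705
```

```bash
cat > look.py <<'E'
import sys
from h import *
s,d=cams.grab_frame("scene");w=cloud("scene",d)
cv2.imwrite(f"pics/{sys.argv[1]}.png",cv2.resize(s[80:260,230:450,::-1],None,fx=2.7,fy=2.7))
st=arm.get_state();print(st["eef_pos"],st["width"],st["force"],st["t"])
for r in finder.masks_of("scene","block")[:1]:
    m=cv2.erode(r["mask"].astype(np.uint8),np.ones((3,3)))>0
    q=w[m]; q=q[(q[:,1]<.2)&(q[:,0]>.45)]-[.5631,.1374,0]; n=np.array([.245,-.9695,0])
    a=q@n; print(r["score"],"n range",np.percentile(a,[1,99]),"z",np.percentile(q[:,2],[1,99]))
    # normals: left-side face orientation via n-z rect
    print(rect(np.c_[a,q[:,2]]))
E
python3 look.py a1
```

```text
[0.57033293 0.08067072 0.33555237] 0.07056030808421833 [ 1.34014395 -0.11012156  1.8380585 ] 5.7
0.96 n range [0.02269021 0.08086095] z [0.01133654 0.2124294 ]
(array([ 50.8, 111.4]), array([210. ,  36.7]), 77.5)
```

View pics/a1.png

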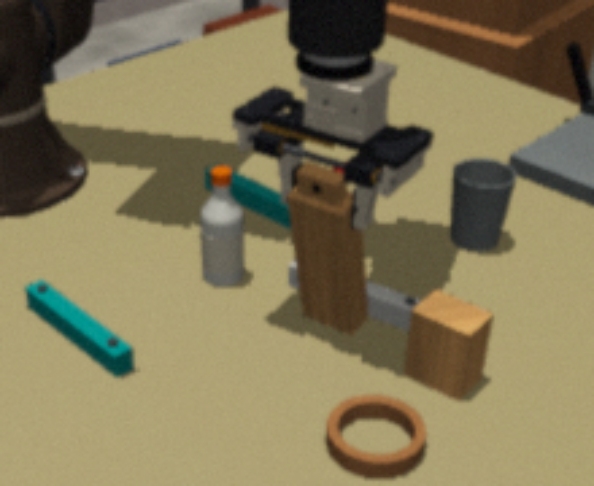

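The rectangle fit gives a 12.5° tilt against 12° planned, and the block is pivoting between the fingers with its edge on the table. I continue along the arc.

Call:
play_rows([
  [[0.0092,0,0.0009,0],[0.0184,0,0.0023,0],[0.0274,0,0.0042,0],[0.0364,0,0.0066,0],[0.0452,0,0.0094,0]],
])

```text
t: 6.38
eef_pos: [0.5808, 0.0375, 0.3258]
ee_rot: [3.141, 0.0, -1.332]
force: [1.8, 0.4, -0.6]
width: 0.0702
```

```bash
python3 look.py a2
```

```text
[0.58087413 0.03675588 0.3254893 ] 0.07034602796412447 [ 2.01026297 -1.26562585  1.20783501] 6.425
0.8 n range [0.03680306 0.13371691] z [0.01309158 0.19889753]
(array([ 82.5, 105.3]), array([209. ,  32.2]), 62.0)
```

Call:
play_rows([
  [[0.0086,0,0.0033,0],[0.0171,0,0.007,0],[0.0253,0,0.0112,0],[0.0334,0,0.0158,0],[0.0412,0,0.0208,0]],
])

```text
t: 7.1
eef_pos: [0.5906, -0.0024, 0.3049]
ee_rot: [3.141, 0.0, -1.332]
force: [0.6, 0.9, -2.2]
width: 0.07
```

```bash
python3 look.py a3
```

```text
[ 0.59062265 -0.00308584  0.30430742] 0.07037611402591679 [ 0.33367861 -1.10035434 -0.45931918] 7.15
0.75 n range [0.0455295  0.18358296] z [0.02653126 0.1709936 ]
(array([112.3,  95.1]), array([201.3,  31.5]), 46.5)
```

View pics/a3.png

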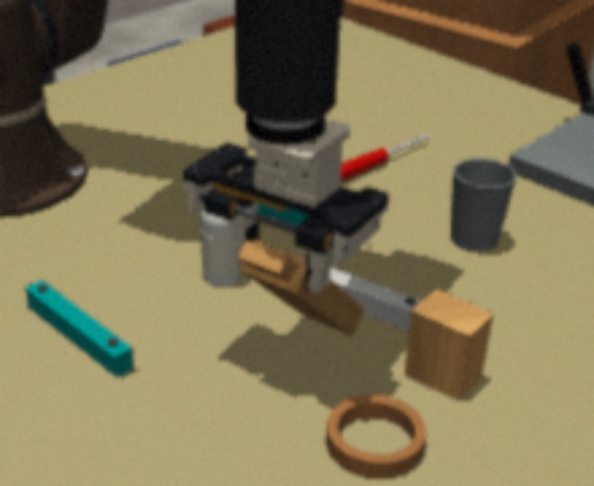

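The picture shows the block (300,290) leaning about 45° between the fingers, its bottom edge still at the same spot on the table (355,330). The bystanders are undisturbed.

Call:
play_rows([
  [[0.0075,0,0.0055,0],[0.0147,0,0.0113,0],[0.0216,0,0.0175,0],[0.0282,0,0.024,0],[0.0344,0,0.0309,0]],
])

```text
t: 7.82
eef_pos: [0.5988, -0.0357, 0.274]
ee_rot: [3.141, 0.0, -1.332]
force: [0.8, 0.2, -2.0]
width: 0.0703
```

```bash
python3 look.py a4
```

```text
[ 0.59865145 -0.03626817  0.273036  ] 0.07021884131571265 [ 1.32400428 -0.32456181 -1.92425564] 7.875
0.88 n range [0.04687962 0.22079162] z [0.01993892 0.13221955]
(array([130.3,  75.3]), array([204.7,  34.1]), 30.7)
```

Call:
play_rows([
  [[0.0059,0,0.0072,0],[0.0113,0,0.0147,0],[0.0164,0,0.0225,0],[0.0211,0,0.0305,0],[0.0253,0,0.0388,0]],
])

```text
t: 8.55
eef_pos: [0.6048, -0.0601, 0.2351]
ee_rot: [3.141, 0.0, -1.332]
force: [0.1, 1.4, -1.1]
width: 0.0701
```

```bash
python3 look.py a5
```

```text
[ 0.60449177 -0.06052178  0.23396877] 0.07028092780113168 [ 0.55926715 -0.69487417 -2.11378753] 8.6
0.68 n range [0.0491187 0.2463872] z [0.01532836 0.08179125]
(array([145.6,  49.2]), array([208.1,  33.1]), 14.6)
```

View pics/a5.png

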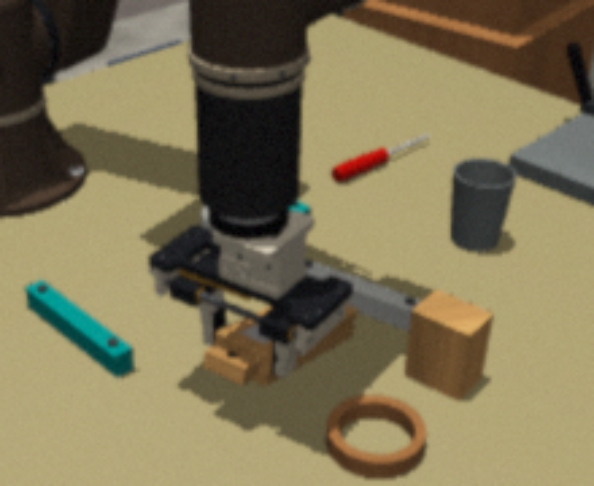

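The fit gives about 75° tilt and the fingers are still carrying the block. I ease down the last part slowly.

Call:
play_rows([
  [[0.003,0,0.0065,0],[0.006,0,0.013,0],[0.0085,0,0.0195,0],[0.0105,0,0.026,0],[0.012,0,0.032,0]],
])

```text
t: 9.28
eef_pos: [0.6076, -0.0717, 0.2033]
ee_rot: [3.141, 0.0, -1.332]
force: [0.2, 1.0, -2.0]
width: 0.0699
```

Call:
play_rows([
  [[0.0005,0,0.004,0],[0.001,0,0.008,0],[0.0012,0,0.012,0],[0.0013,0,0.0155,0],[0.0013,0,0.017,0]],
])

```text
t: 9.9
eef_pos: [0.6078, -0.0728, 0.1873]
ee_rot: [-3.142, -0.0, -1.331]
force: [-2.6, -0.5, 5.6]
width: 0.0698
```

Call:
play_rows([
  [[0,0,0,0],[0,0,0,0]],
])

```text
t: 10.15
eef_pos: [0.6079, -0.0728, 0.1872]
ee_rot: [-3.141, -0.0, -1.332]
force: [-2.3, -1.8, 5.6]
width: 0.0699
```

```bash
python3 look.py a6
```

```text
[ 0.60785639 -0.07287158  0.18716313] 0.07028059982904364 [-2.10600082 -1.11192622  5.6182094 ] 10.2
0.81 n range [0.04797631 0.25870063] z [0.00811972 0.03765989]
(array([151.6,  23.9]), array([ 36.7, 217. ]), 87.0)
```

The block is down flat, with 5.6 N of upward force on the tool showing it rests on the table. I release it and lift clear, then go round beyond the tongue.

Call:
play_rows([
  [[0,0,-0.001,0],[0,0,-0.001,0],[0,0,-0.001,0],[0,0,-0.001,0],[0,0,-0.001,0]],
], grip=0)

```text
t: 10.88
eef_pos: [0.6079, -0.0728, 0.1877]
ee_rot: [3.142, 0.0, -1.332]
force: [0.5, 0.3, 0.0]
width: 0.0873
```

Call:
play_rows([
  [[0,0,-0.02,0],[0,0,-0.05,0],[0,0,-0.08,0],[0.03,0,-0.08,0],[0.075,0,-0.08,0]],
])

```text
t: 11.5
eef_pos: [0.626, -0.1454, 0.2687]
ee_rot: [-3.14, -0.0, -1.33]
force: [1.3, 0.1, -0.0]
width: 0.0876
```

Call:
play_rows([
  [[0,0,0,0],[0,0,0,0],[0,0,0,0],[0,0,0,0],[0,0,0,0]],
], grip=210)

```text
t: 12.12
eef_pos: [0.6257, -0.1451, 0.2679]
ee_rot: [-3.141, -0.0, -1.331]
force: [0.2, 0.9, 0.6]
width: 0.0433
```

```bash
cat > blk.py <<'E'
from h import *
t,d=cams.grab_frame("top");w=cloud("top",d)
st=arm.get_state();O=np.array([.5631,.1374,0]);n=np.array([.245,-.9695,0]);l=np.array([.9695,.245,0])
print("tcp n,l",(st["eef_pos"]-O)@n,(st["eef_pos"]-O)@l,st["eef_pos"][2],st["width"],st["force"])
for nm in ("block","stop_face"):
  for r in finder.masks_of("top",nm)[:4]:
    q=w[r["mask"]]; q=q[(q[:,2]>.022)&(q[:,2]<.045)]
    if nm=="block" or abs(q[:,:2].mean(0)-[.56,.15]).max()<.05:
        a=np.c_[(q-O)@n,(q-O)@l]; print(nm,r["score"],len(a),rect(a),"n",np.percentile(a[:,0],[1,99]),"z",np.percentile(q[:,2],[1,50,99]))
E
python3 blk.py; python3 look.py a7
```

```text
tcp n,l 0.2893045348390481 -0.008591344912629476 0.26786627461144064 0.03916510019982463 [-0.40580301 -0.95537773 -0.43888304]
block 0.78 544 (array([219.8, -10.4]), array([70. , 79.4]), 87.6) n [0.18129952 0.25798748] z [0.02332741 0.0340475  0.04084005]
stop_face 0.91 361 (array([-12.6,  21.3]), array([137.3,  24.8]), 89.6) n [-2.46530284e-02 -8.86344747e-05] z [0.02612336 0.03212324 0.03739988]
[ 0.62562068 -0.14546903  0.26777624] 0.027273126462731327 [-0.57000176 -0.51465032 -1.01899308] 12.325
0.68 n range [0.0513016  0.25841396] z [0.00631483 0.03796309]
(array([154. ,  20.6]), array([ 37.2, 212.4]), 89.3)
```

View pics/a7.png

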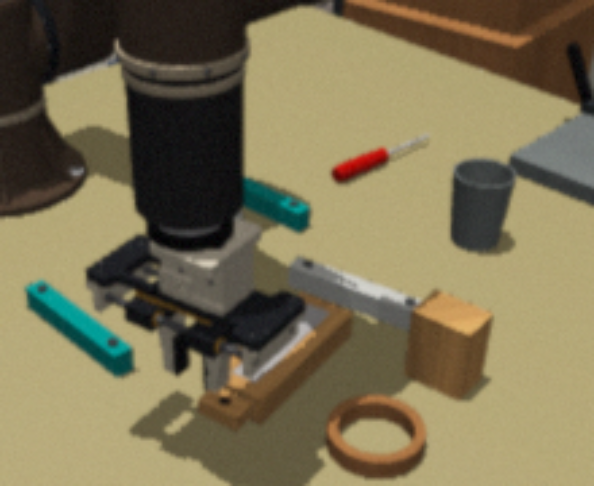

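The block lies flat (tilt fit 89.3°) with its foot about 45 mm from the rail and the tongue end at about n = 259 mm. The fingers are closing just beyond the tongue, and everything else stands as it was. I lower them and push.

Call:
play_rows([
  [[0,0.002,0.02,0],[0,0.002,0.045,0],[0,0.002,0.065,0],[0,0.002,0.08,0],[0,0.002,0.08,0]],
])

```text
t: 13.0
eef_pos: [0.6233, -0.1462, 0.1866]
ee_rot: [3.139, 0.0, -1.332]
force: [-0.5, 0.2, 1.2]
width: 0.0153
```

Call:
play_rows([
  [[-0.006,0,0,0],[-0.012,0,0,0],[-0.017,0,0,0],[-0.022,0,0,0],[-0.028,0,0,0]],
])

```text
t: 13.62
eef_pos: [0.6174, -0.1188, 0.1883]
ee_rot: [-3.141, -0.001, -1.331]
force: [0.6, -4.2, 2.7]
width: 0.0154
```

Call:
play_rows([
  [[-0.006,0,0,0],[-0.011,0,0,0],[-0.016,0,0,0],[-0.02,0,0,0],[-0.024,0,0,0]],
])

```text
t: 14.25
eef_pos: [0.6113, -0.0954, 0.1878]
ee_rot: [3.142, -0.0, -1.332]
force: [0.6, -4.1, 4.3]
width: 0.0153
```

```bash
python3 blk.py; python3 look.py a8
```

```text
tcp n,l 0.2370596414278173 -0.010300263871400067 0.18769207642630847 0.015554448208240354 [ 1.41624585 -1.67249761  1.69405334]
block 0.55 861 (array([154.3, -13.2]), array([ 63.8, 113.9]), 89.1) n [0.09900057 0.20774934] z [0.02505145 0.03597514 0.04143132]
[ 0.61095468 -0.09518032  0.18721011] 0.015420964394867525 [-0.22206774  0.57646309 -0.04914674] 14.45
0.7 n range [0.01803188 0.21693158] z [0.00855457 0.03803206]
(array([118.7,  23.1]), array([204.4,  31.6]), 0.3)
```

Call:
play_rows([
  [[-0.002,0,0,0],[-0.004,0,0,0],[-0.006,0,0,0],[-0.008,0,0,0]],
])

```text
t: 15.0
eef_pos: [0.6094, -0.0877, 0.1877]
ee_rot: [3.141, 0.0, -1.332]
force: [0.4, -1.1, -1.2]
width: 0.0154
```

Call:
play_rows([
  [[-0.001,0,0,0],[-0.002,0,0,0],[-0.003,0,0,0],[-0.003,0,0,0]],
])

```text
t: 15.5
eef_pos: [0.6088, -0.0848, 0.1878]
ee_rot: [-3.141, 0.0, -1.332]
force: [-0.1, -0.2, -0.3]
width: 0.015
```

```bash
python3 blk.py; python3 look.py a9
```

```text
tcp n,l 0.22662206462672993 -0.010134447618466703 0.18782504635846292 0.015514518683592882 [-1.77685876e-01 -7.18530922e-01 -1.68187557e-04]
block 0.58 908 (array([141.7, -14.4]), array([ 60. , 120.1]), 89.0) n [0.0832677  0.19871952] z [0.02452455 0.03598913 0.04142143]
[ 0.6088399  -0.08482826  0.18785762] 0.01518122892211522 [-0.48458709 -1.36748901 -0.54144318] 15.7
0.6 n range [0.00151679 0.20881935] z [0.00423925 0.03840811]
(array([103.3,  23.5]), array([215. ,  37.5]), 2.4)
```

Call:
play_rows([
  [[-0.001,0,0,0],[-0.002,0,0,0],[-0.002,0,0,0],[-0.002,0,0,0]],
])

```text
t: 16.25
eef_pos: [0.6086, -0.0835, 0.1879]
ee_rot: [-3.141, -0.001, -1.332]
force: [1.1, -4.8, -1.3]
width: 0.0154
```

Call:
play_rows([
  [[-0.001,0,0,0],[-0.002,0,0,0],[-0.002,0,0,0],[-0.002,0,0,0]],
])

```text
t: 16.75
eef_pos: [0.6088, -0.0829, 0.1884]
ee_rot: [-3.14, -0.003, -1.331]
force: [5.6, -15.7, -1.2]
width: 0.0152
```

The force rose to 16 N and motion stalled, so the foot is butting the rail. I back off, lift and check.

Call:
play_rows([
  [[0.005,0,0,0],[0.02,0,0,0],[0.04,0,0,0],[0.06,0,-0.02,0],[0.06,0,-0.06,0]],
])

```text
t: 17.38
eef_pos: [0.6216, -0.1416, 0.2464]
ee_rot: [3.138, 0.001, -1.334]
force: [0.8, -0.7, 0.2]
width: 0.0156
```

Call:
play_rows([
  [[0.02,0.03,-0.05,0],[0.04,0.06,-0.1,0],[0.06,0.1,-0.13,0],[0.08,0.15,-0.13,0],[0.08,0.2,-0.13,0]],
])

```text
t: 18.0
eef_pos: [0.4452, -0.2663, 0.3782]
ee_rot: [-3.141, -0.0, -1.333]
force: [-0.2, -0.8, 0.1]
width: 0.0157
```

```bash
python3 blk.py; python3 look.py b1
python3 - <<'E'
from h import *
for n in ("top","scene"):
    t,d=cams.grab_frame(n)
    if n=="top": cv2.imwrite("pics/b2.png",cv2.resize(t[60:300,200:440,::-1],None,fx=2.4,fy=2.4))
    for q in ("glue","tape","offcut","driver","cup","weight"):
        print(n,q,[(np.round(r["xyz"],3).tolist()) for r in finder.find_in(n,q)[:1]])
E
```

```text
tcp n,l 0.36125421054120244 -0.21843299650862813 0.3778828918192065 0.015337782242168578 [-8.37428321  0.86813175 -3.7273814 ]
block 0.72 1863 (array([97.9, -8.1]), array([ 70.9, 194. ]), 89.6) n [0.00351761 0.18655001] z [0.02634662 0.03626642 0.04131398]
stop_face 0.71 643 (array([-11.8,  -0.1]), array([ 26.8, 179.2]), 0.3) n [-2.4652389e-02  8.8270787e-06] z [0.02654827 0.03205647 0.03802826]
[ 0.44585736 -0.26544025  0.37850163] 0.015213307356440168 [ 0.33122333 -0.4844452  -0.22230646] 18.2
0.91 n range [0.00743874 0.21327319] z [0.00781646 0.03783831]
(array([109. ,  22.4]), array([ 34.2, 210.8]), 88.3)
top glue [[0.405, 0.064, 0.105]]
top tape [[0.736, -0.009, 0.024]]
top offcut [[0.706, 0.122, 0.092]]
top driver [[0.336, 0.406, 0.024]]
top cup []
top weight []
scene glue [[0.423, 0.058, 0.071]]
scene tape [[0.749, -0.019, 0.015]]
scene offcut [[0.731, 0.104, 0.062]]
scene driver [[0.339, 0.399, 0.017]]
scene cup [[0.573, 0.354, 0.071]]
scene weight [[0.464, -0.403, 0.034]]
```

View pics/b2.png

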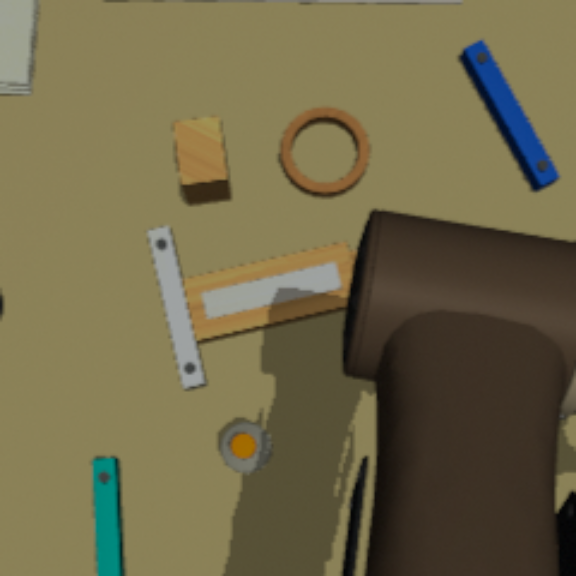

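The top view shows the block flat, its foot (190,312) flush on the rail's front face and square to it. Its foot edge fits at about 1 mm from the rail, it is about 0.7° off square and 8 mm off the middle. The bystanders are where they started. I let the arm settle and hand in.

Call:
play_rows([
  [[0,0,0,0],[0,0,0,0],[0,0,0,0]],
])

```text
t: 19.32
eef_pos: [0.4466, -0.2644, 0.3778]
ee_rot: [-3.142, -0.0, -1.332]
force: [0.0, -0.5, -0.9]
width: 0.0153
```

```bash
python3 blk.py; python3 -c "
from station import job_done; print(job_done())"
```

```text
tcp n,l 0.3610046491267838 -0.2113431971566481 0.3777858115358021 0.015492729762624913 [ 0.50021885  0.18431224 -0.15040868]
block 0.71 1847 (array([94.7, -8.1]), array([ 71.3, 191.4]), 90.0) n [0.00209272 0.18229742] z [0.02742936 0.03620226 0.04123793]
stop_face 0.55 677 (array([-11.4,  -0.2]), array([179.7,  27.5]), 89.9) n [-0.02475713  0.00102579] z [0.02561229 0.03211788 0.0380922 ]
the job is handed in; nothing more can be done
None
```

The block is tipped over, eased down flat and pushed back until its foot butts against the aluminium rail. I handed the job in at about 19 s of the 69 s allowed; no verdict was reported.

**How I did it:** With the tool always pointing down, no part of a finger could get under the block. I touched its two narrow sides with both fingers at a 4 N grip setting and used them as a pivot. So it was lightly held, not only leaned on one finger. That is well below the 25 N limit, but it is not a strictly pinch-free tip. I walked it over its bottom edge down to flat, opened the gripper, and pushed on the tongue end until the force rose to about 16 N and it stopped moving.

**Last checks:**
- **Foot and squareness:** the top camera puts the foot within about 2 mm of the rail face, square within about 1°, and 8 mm off the rail's middle.
- **Flatness:** the top face is 36 mm above the table, so it lies flat.
- **Arm:** it is clear of everything, with the force reading near zero.
- **Bystanders:** the glue, tape, offcut, driver, cup and weight were all found within about 5 mm of their start, apart from the driver, which had no start reading in the scene camera. After the push the top camera did not report the cup or the weight, so those two rest on the scene camera alone.
- **Disagreement:** the scene camera's coarser fit put the foot 4 to 7 mm from the rail. I trusted the top view and the force at the stop instead, because that fit trims the edges of the block.

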